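# Open the child-safe tablet box

### The job

Open the child-safe box of dishwasher tablets: with closed fingertips, reach through the finger hole in the blue lid, press the red lock bar down and, while you keep it held down, push the lid along by the rim of the hole until it is fully open against the white stop; then take the hand away so that the bar springs back up and its pins lock the lid open. Only press and push: do not lift the lid, and leave everything else on the table where it stands.

Things in the scene. Friction and masses are not known exactly. Their poses are not given: they have to be found in the camera images.
- tablet_box: Sizes in mm. White box fixed to the table, 242 long (own x -153 to +89), 136 wide (own y), 60 high. Origin on the table top (z = 0) under the middle of the red bar; own z up; the lid slides open toward own +x. The tablets lie at x = -145 to -74, under the closed lid.
- front_stop (a point): Sizes in mm. Middle of the inner face of the box's white front wall, at box x = +81, 50 above the table, against which the lid's leading edge rests when fully open.
- box_lid: Loose blue lid (mm), plate 160 x 116 x 8 (x -110 to +50), running under lips along the box's sides, 2.5 of play upward. Origin: middle of the finger hole at the underside, 45 above the table; axes as the box's. The hole is 60 x 60, right through, its raised rim 4 to 5 thick and up to 59 above the table. Origin at box x = -33 to -27 when closed, +31 against the front stop.
- lock_bar (a joint): Red spring bar (mm) seen through the hole, box x -62 to +62, y -26 to +26: it can be pressed anywhere along the lid's travel. Value = press depth in m, 0 up (top face 44 above the table, 15 below the rim), 0.012 bottom. Spring 2.5 N when up, 8.5 N at the bottom.
- lock_pins (a point): Sizes in mm. Point midway between the bar's two steel pin tops (at box x = 0, y = +40 and -40; 51.5 above the table when up); moves with the bar. Up, the pins stand in slots of the lid and block it; they clear it when the bar is pressed over 6.5, better 8 to 11. They rise again only when the lid is closed or within about 7 of the stop; in between the lid covers them.
- mug_1: Bystander, to be left alone: green and white mug, 101 high, right front of the table (sizes in mm). Origin at its underside.
- keys_1: Bystander, to be left alone: bunch of keys lying at the right front, 110x121x8 (sizes in mm). Origin at its underside.
- salt: Bystander, to be left alone: salt shaker with grey cap, 44 across, 90 high, close beside the box on its far side (sizes in mm). Origin at its underside.
- spice: Bystander, to be left alone: spice jar with red cap, 46 across, 109 high, at the back (sizes in mm). Origin at its underside.
- jam: Bystander, to be left alone: jam jar with yellow lid, 66 across, 100 high, at the back (sizes in mm). Origin at its underside.
- moka: Bystander, to be left alone: moka pot, 159 high, at the back left (sizes in mm). Origin at its underside.
- fish_tin: Bystander, to be left alone: flat oval tin, 63x105x26, at the left edge (sizes in mm). Origin at its underside.

How it is judged (in metres and radians):
On the way, in this order (a step that is already met when the one before it is completed fails the run):
1. the fingers hold the lock bar down while the lid is still shut (value of joint lock_bar above 0.0065 m and contact force between the fingers and lock_bar above 0.5 N and x of box_lid in the frame of tablet_box below -0.02 m), for 0.1 s.
2. the lid is slid more than half way with the fingers still holding the bar down (value of joint lock_bar above 0.006 m and contact force between the fingers and lock_bar above 0.5 N and x of box_lid in the frame of tablet_box above 0.003 m), for 0.1 s.
At the end, for the whole second after the job is handed in: The lid is open to within 8 mm of the front stop, flat in its track and at rest; the lock bar is back up to within 2.5 mm, its pins in the lid; every bystander within 20 mm of its place and upright (0.3 rad) (x of box_lid in the frame of tablet_box above 0.0225 m and z of box_lid in the frame of tablet_box below 0.049 m and value of joint lock_bar below 0.0025 m and linear speed of box_lid below 0.01 m/s and distance of each of mug_1, keys_1, salt, spice, jam, moka, fish_tin from where it was at the start of the episode below 0.02 m and angle between each of mug_1, keys_1, salt, spice, jam, moka, fish_tin's own z axis and vertical below 0.3 rad); the robot touches nothing.
It fails at once if the lid is lifted out of its track (10 mm or more) (z of box_lid in the frame of tablet_box above 0.055 m).
It fails at once if a bystander is lifted, carried, pushed over 30 mm or knocked over (distance of any of mug_1, keys_1, salt, spice, jam, moka, fish_tin from where it was at the start of the episode above 0.03 m or angle between any of mug_1, keys_1, salt, spice, jam, moka, fish_tin's own z axis and vertical above 0.5 rad).
It also fails if it takes over 35 s, if anything falls off the work surface, if the arm or the gripper's body presses on something with over 40 N, if the wrist force passes 120 N, or if a joint passes its speed limit or range.

### The arm

A 6-joint arm with a two-finger parallel gripper is mounted at the origin on a cart in front of the work surface, level with it; the furniture and walls round the work are solid. World frame = base frame: x ahead of the robot, y to its left, z up, the work surface at z = 0. Lengths are in mm, angles in degrees, forces in N, time in s.
With the tool pointing down it reaches from about 325 to 900 mm from the base axis. Payload 6.1 kg.
Tool frame: the origin (TCP) lies midway between the tips of the shut fingers; the grasp point (between the pads) lies 19 mm behind it; z points along the fingers, y is the line along which they close (so a half turn about z gives the same grasp; the last joint's range is limited). The gripper opens to 87 mm and grips with 3 to 60 N. Pads are 19 mm wide; open, the fingers measure 117 mm over their backs; the gripper's body (75 mm by 190 mm) begins 51 mm behind the grasp point.
Start: joints at [66.801, 12.628, 87.462, -0, 79.91, -7.225], TCP at [172, 600.859, 222.538] pointing down, gripper open.
Joint ranges: [-170.65, 170.65], [-52.31, 119.04], [5.05, 147.46], [-71.25, 251.25], [11.57, 151.72], [-153.62, 153.62]. Speed limits (degrees/s): [147.25, 147.25, 172.46, 180, 180, 180].

### API

Orientations are given as a 3x3 rotation matrix whose columns are the frame's x, y, z axes.
In Python, from station import r, optics, sign_off gives the robot as it stands.
- The arm moves only by the tool arm_command, never from a script. Its argument "series" is one flat list of numbers, 7 for each row, row after row: the turn, a rotation vector about the tool's x, y, z in units of 8 degrees (1.0 is 8 degrees), then the shift along the tool's x, y, z in units of 30 mm (1.0 is 30 mm), then the closure, from 0 (fully open) to 1 (shut). A call has 1 to 10 rows; each row shifts and turns the commanded pose from where the row before left it, along the tool's axes as they then stand; what a row does not reach is not made up. A row lasts 1/10 s, in which the tool goes at most 50 mm and 8.59 degrees, less where a joint would pass 70% of its speed; a pose out of reach is approached as far as the arm can. A call is refused whole if a number of a shift passes 1 or a number of a turn 1, either way. A call with a gripper value outside its range is refused whole. The fingers move at their own pace and stop on an object; "squeeze" is the grip in N (left out, the last holds). Time passes only in rows, so rows that do not move let the fingers close. It gives the time, the measured TCP pose, the force, the opening and the grip force at its end, in the units of the state.
- r.state(): the state, without advancing time (a new reading comes with each control period).
- optics.capture(name): name is "side" or "top"; returns the picture (420x560x3 uint8, red, green, blue); there is no depth.
- optics.camera_model(name): a dict with "mtx" (3x3 intrinsics, pixels), "D" ([k1, k2, p1, p2, k3] as OpenCV has them; the pictures are not rectified), "rvec" (rotation vector, rad) and "tvec" (3), from world to camera coordinates, as OpenCV has them. Camera axes: x right, y down, z forward; pixel columns grow to the right and rows downward; lengths in mm; the calibration is good to about 2 mm. A picture is of the moment at which its call begins. camera_model takes no time and is no camera call.
- sign_off(): hands the job in; it is judged then, once.
The state is a dict: "clock": time; "joint_pos": joint angles; "dq": joint speeds; "joint_efforts": joint torques, N m; "tool_pos": TCP position; "eef_rot": TCP orientation; "force": force on the tool from outside, world axes, zero at the start; "wrist_torque": the same for the moment, N m; "gripper_width": finger opening in mm; "gripper_force": force on a finger pad.
Only numpy, scipy, OpenCV 4.12 (cv2) and the standard library are available. Lean on these libraries where they do the work, as an engineer would, in place of code of your own. Each camera call takes 0.05 s, during which the arm holds its last target. There are 200 camera calls.

## Working session

There is one attempt and no reset: what is moved stays moved. The work goes in short steps, Python scripts to look and compute and a tool call to move; the robot and the scene stay as the last step left them, time stands still between calls to the robot, and variables do not carry over. Pictures are saved under pics/ and viewed, at most 10 in all, crops included, and the job is handed in when it is done.

Besides the shell and the picture viewer there is one more tool, called after "Request:" by a JSON object that holds its "name" and its "arguments", one argument or row to a line. arm_command: Moves the arm, as the interface text tells. Its arguments: {"type":"object","properties":{"series":{"type":"array"},"squeeze":{"type":"number"}},"required":["series"]}

```bash
mkdir -p pics; python3 - <<'E'
from station import r,optics
import cv2
for n in("top","side"):
    cv2.imwrite(f"pics/{n}0.png",cv2.resize(optics.capture(n)[:,:,::-1],(800,600),interpolation=cv2.INTER_CUBIC))
s=r.state();print(s['tool_pos'],s['eef_rot'],s['clock'],s['force'])
E
```

```text
[171.80577293 600.34317105 221.53172501] [[-9.61382307e-01  2.75215567e-01 -6.72527706e-04]
 [ 2.75216314e-01  9.61380974e-01 -1.61370801e-03]
 [ 2.02437776e-04 -1.73648093e-03 -9.99998472e-01]] 0.1 [0.20706153 0.71167547 0.55473606]
```

View pics/top0.png

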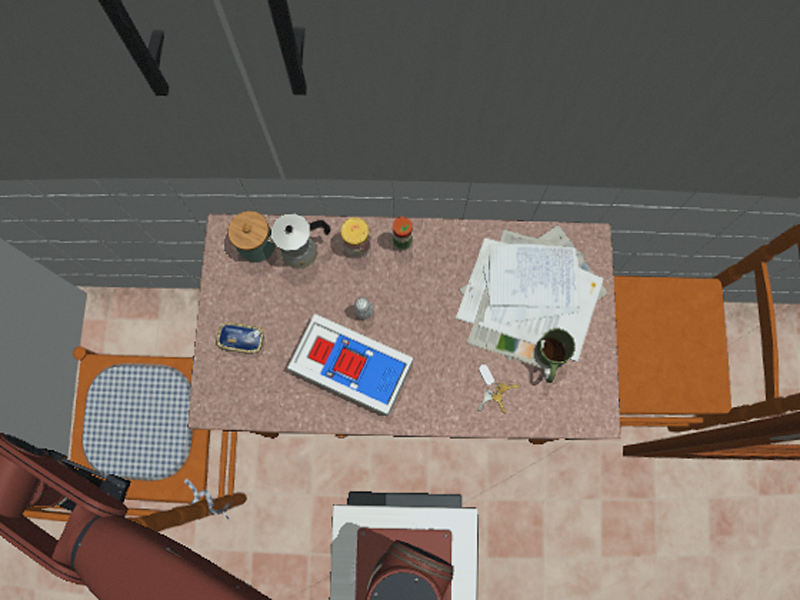

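View pics/side0.png

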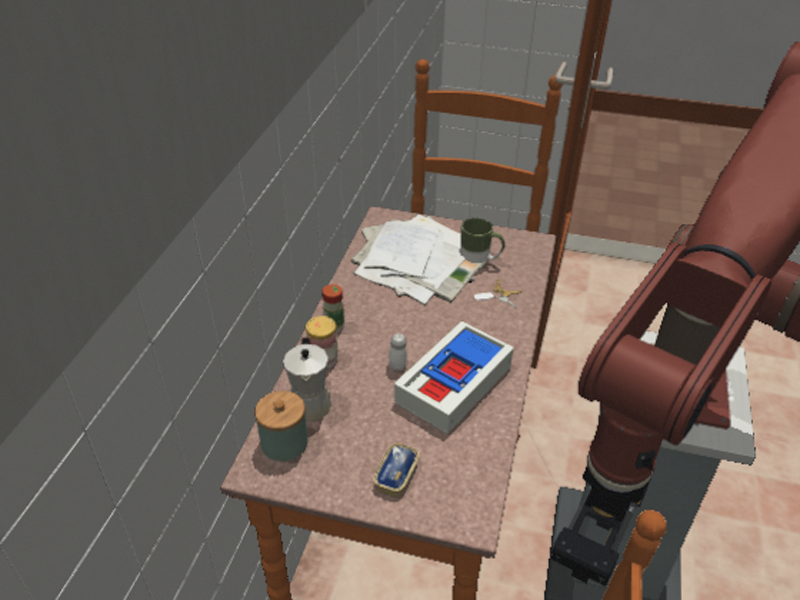

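Top view: the box lies around (350,365), with the closed lid at its right end. The red bar is exposed at (321,350) and the hole is near (350,362), so the lid opens toward the upper left. The side view agrees, with the hole near (457,369). I'll enlarge both to measure.

```bash
python3 - <<'E'
import cv2
from station import optics
import numpy as np
a=cv2.cvtColor(optics.capture("top"),cv2.COLOR_RGB2BGR)[210:300,190:300]
b=cv2.cvtColor(optics.capture("side"),cv2.COLOR_RGB2BGR)[215:305,265:375]
cv2.imwrite("pics/t1.png",cv2.resize(a,None,fx=7,fy=6.6666,interpolation=cv2.INTER_CUBIC)[:600])
cv2.imwrite("pics/s1.png",cv2.resize(b,None,fx=7,fy=6.6666,interpolation=cv2.INTER_CUBIC)[:600])
E
```

```text
(no output)
```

View pics/t1.png

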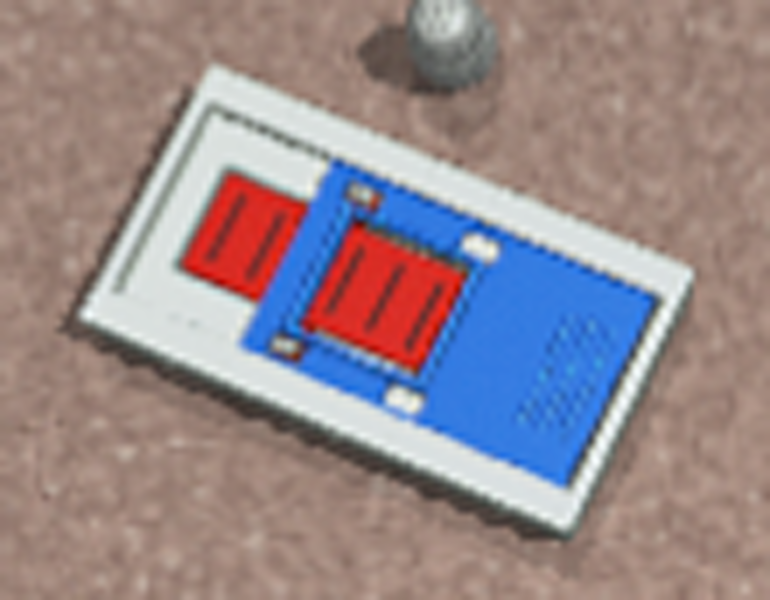

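View pics/s1.png

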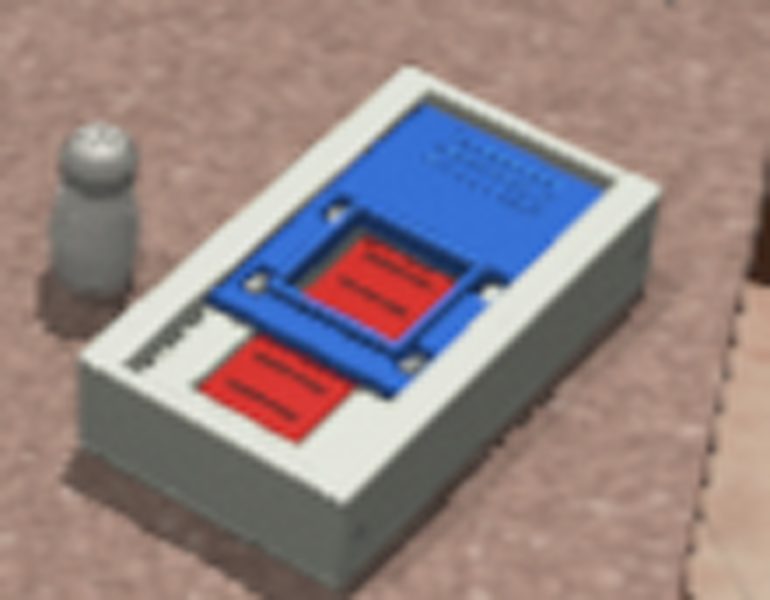

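Crop positions of the top-face corners: in the top crop (210,65), (78,318), (692,270) and (568,528). In the side crop they're (82,355), (345,502), (408,68) and (660,190). The pins show at (362,195) and (285,345) in the top crop.

```bash
cat > loc.py <<'E'
from station import r,optics
import numpy as np,cv2
from scipy.optimize import least_squares
P=np.array([[89,-68,60],[89,68,60],[-153,-68,60],[-153,68,60],[0,-40,51.5],[0,40,51.5]],float)
U={'top':[(210,65),(78,318),(692,270),(568,528),(362,195),(285,345)],'side':[(82,355),(345,502),(408,68),(660,190)]}
off={'top':(190,210),'side':(265,215)}
def px(n):return (np.array(U[n])+.5)/[7,6.6667]-.5+off[n]
def w(p,Q):
    c,s=np.cos(p[2]),np.sin(p[2]);return np.c_[Q[:,:2]@np.array([[c,s],[-s,c]])+p[:2],Q[:,2]]
def proj(n,X):
    m=optics.camera_model(n);return cv2.projectPoints(X,np.array(m['rvec'],float),np.array(m['tvec'],float),np.array(m['mtx'],float),np.array(m['D'],float))[0][:,0]
if __name__=="__main__":
    for ns in(['top'],['side'],['top','side']):
        f=lambda p:np.concatenate([(proj(n,w(p,P[:len(U[n])]))-px(n)).ravel() for n in ns])
        o=least_squares(f,[500,100,1.3],x_scale=[10,10,.1]);print(ns,o.x,np.degrees(o.x[2]),o.fun.round(1))
    p=o.x
    print("hole,-15; pts",w(p,np.array([[-30,0,44],[-15,0,44],[31,0,44]],float)).round(1))
E
python3 loc.py
```

```text
['top'] [469.05799392 158.0313208    1.17161897] 67.1288219008942 [-0.1 -0.4 -0.1  0.1  0.4 -0.3  0.1  0.7 -0.2 -0.2 -0.1  0.1]
['side'] [468.67941583 158.77671949   1.17100033] 67.09337654929068 [-0.8  0.2  0.2  0.3 -0.1 -0.5  0.8 -0.3]
['top', 'side'] [468.91269155 158.23043691   1.17131902] 67.11163626910717 [-0.2 -0.3 -0.2  0.1  0.4 -0.2  0.   0.7 -0.3 -0.2 -0.1  0.1 -0.9  0.1
  0.1  0.2 -0.2 -0.7  0.8 -0.4]
hole,-15; pts [[457.2 130.6  44. ]
 [463.1 144.4  44. ]
 [481.  186.8  44. ]]
```

Both views agree: box origin at (468.9, 158.2), yaw 67.1°. I'll align tool y with box x, shut the fingers and move above box (-20, 0).

Request:
{"name": "arm_command", "arguments": {
  "series": [0,0,0.864,0,0,0,1,0,0,0,-0.5,-0.35,0,1,0,0,0,-0.99,-0.69,0,1,0,0,0,-0.99,-0.69,0,1,0,0,0,-0.99,-0.69,0,1,0,0,0,-0.99,-0.69,0,1,0,0,0,-0.99,-0.69,0,1,0,0,0,-0.99,-0.69,0,1,0,0,0,-0.99,-0.69,0,1,0,0,0,-0.99,-0.69,0,1],
  "squeeze": 20
}}

```text
clock: 1.2
tool_pos: [336.7, 339.0, 222.5]
eef_rot: [[-0.921, 0.389, 0.0], [0.389, 0.921, 0.0], [-0.0, 0.0, -1.0]]
force: [0.7, 0.4, 0.4]
gripper_width: 15.2
gripper_force: 0.0
```

Request:
{"name": "arm_command", "arguments": {
  "series": [0,0,0,-0.99,-0.69,0,1,0,0,0,-0.99,-0.69,0,1,0,0,0,-0.99,-0.69,0,1,0,0,0,-0.99,-0.69,0,1,0,0,0,-0.99,-0.69,0,1,0,0,0,-0.99,-0.69,0,1,0,0,0,-0.49,-0.4,0,1,0,0,0,0,0,0,1,0,0,0,0,0,0,1]
}}

```text
clock: 2.1
tool_pos: [460.7, 139.9, 222.3]
eef_rot: [[-0.921, 0.39, -0.001], [0.39, 0.921, 0.0], [0.001, 0.0, -1.0]]
force: [-0.1, 0.2, 0.1]
gripper_width: 0.5
gripper_force: 0.0
```

```bash
cat > st.py <<'E'
from station import r
import numpy as np
s=r.state();d=np.array(s['tool_pos']);t=np.radians(67.11)
R=np.array(s['eef_rot']);q=d[:2]-[468.9,158.2]
print(s['clock'],d.round(1),'box',(q@[np.cos(t),np.sin(t)]).round(1),(q@[-np.sin(t),np.cos(t)]).round(1),'F',np.round(s['force'],1),s['gripper_width'],s['gripper_force'])
print(R.round(3).tolist())
E
python3 st.py
```

```text
2.1 [460.7 139.9 222.3] box -20.0 0.4 F [-0.1  0.2  0.1] 0.5379298296569973 0.0
[[-0.921, 0.39, -0.001], [0.39, 0.921, 0.0], [0.001, 0.0, -1.0]]
```

Request:
{"name": "arm_command", "arguments": {
  "series": [0,0,0,0,0,0.9,1,0,0,0,0,0,0.9,1,0,0,0,0,0,0.9,1,0,0,0,0,0,0.9,1,0,0,0,0,0,0.9,1,0,0,0,0,0,0.6,1,0,0,0,0,0,0.05,1,0,0,0,0,0,0,1]
}}

```text
clock: 2.9
tool_pos: [460.4, 140.8, 68.1]
eef_rot: [[-0.922, 0.388, -0.001], [0.388, 0.922, 0.0], [0.001, -0.0, -1.0]]
force: [0.1, -0.9, 0.6]
gripper_width: 0.4
gripper_force: 0.0
```

```bash
python3 - <<'E'
import cv2
from station import optics
b=cv2.cvtColor(optics.capture("side"),cv2.COLOR_RGB2BGR)[215:305,265:375]
a=cv2.cvtColor(optics.capture("top"),cv2.COLOR_RGB2BGR)[210:300,190:300]
cv2.imwrite("pics/c2.png",cv2.hconcat([cv2.resize(i,(400,330),interpolation=cv2.INTER_CUBIC) for i in (a,b)]))
E
python3 st.py
```

```text
3.0 [461.8 140.6  69.4] box -19.0 -0.3 F [-0.3 -0.5  0.2] 0.385752402519695 0.0
[[-0.922, 0.388, 0.002], [0.388, 0.922, 0.0], [-0.002, 0.001, -1.0]]
```

View pics/c2.png

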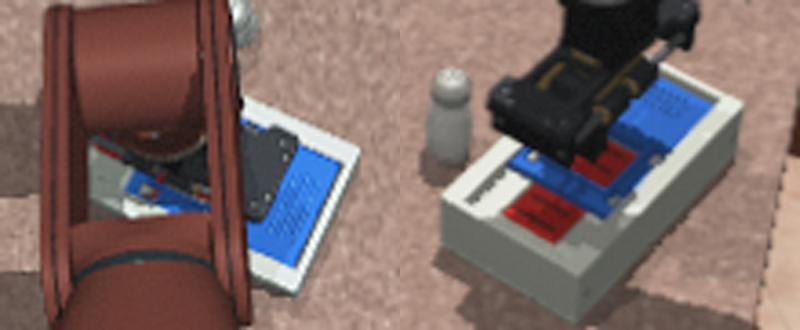

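Side view: the fingers hang over the hole at about (590,150) and the salt is clear of the gripper. Next I descend to the bar and press.

Request:
{"name": "arm_command", "arguments": {
  "series": [0,0,0,0,0,0.3,1,0,0,0,0,0,0.3,1,0,0,0,0,0,0.15,1,0,0,0,0,0,0.1,1,0,0,0,0,0,0.1,1,0,0,0,0,0,0.1,1,0,0,0,0,0,0.07,1,0,0,0,0,0,0,1,0,0,0,0,0,0,1]
}}

```text
clock: 3.9
tool_pos: [460.5, 139.8, 34.6]
eef_rot: [[-0.921, 0.389, -0.001], [0.389, 0.921, -0.0], [0.001, -0.001, -1.0]]
force: [-4.5, -1.6, 6.7]
gripper_width: 0.3
gripper_force: 3.4
```

```bash
python3 st.py
```

```text
3.9 [460.5 139.8  34.6] box -20.2 0.6 F [-4.5 -1.6  6.7] 0.2712586959452228 3.447623062238563
[[-0.921, 0.389, -0.001], [0.389, 0.921, -0.0], [0.001, -0.001, -1.0]]
```

The bar is held: TCP z is 34.6, about 9.4 mm of press, with 6.7 N upward. Now push along +y of the tool.

Request:
{"name": "arm_command", "arguments": {
  "series": [0,0,0,0,0.1,0,1,0,0,0,0,0.15,0,1,0,0,0,0,0.2,0,1,0,0,0,0,0.2,0,1,0,0,0,0,0.2,0,1,0,0,0,0,0.2,0,1,0,0,0,0,0.2,0,1,0,0,0,0,0.2,0,1]
}}

```text
clock: 4.7
tool_pos: [478.5, 179.3, 35.0]
eef_rot: [[-0.921, 0.389, 0.001], [0.389, 0.921, -0.002], [-0.001, -0.001, -1.0]]
force: [-2.4, -4.6, 6.4]
gripper_width: 0.4
gripper_force: 3.7
```

```bash
python3 st.py
```

```text
4.7 [478.5 179.3  35. ] box 23.2 -0.7 F [-2.4 -4.6  6.4] 0.3597745117924052 3.660457418882288
[[-0.921, 0.389, 0.001], [0.389, 0.921, -0.002], [-0.001, -0.001, -1.0]]
```

Request:
{"name": "arm_command", "arguments": {
  "series": [0,0,0,0,0.15,0,1,0,0,0,0,0.15,0,1,0,0,0,0,0.15,0,1,0,0,0,0,0.15,0,1,0,0,0,0,0.05,0,1,0,0,0,0,0.05,0,1,0,0,0,0,0,0,1]
}}

```text
clock: 5.4
tool_pos: [486.8, 198.7, 35.1]
eef_rot: [[-0.921, 0.389, 0.001], [0.389, 0.921, -0.001], [-0.001, -0.001, -1.0]]
force: [-2.2, -3.8, 5.7]
gripper_width: 0.4
gripper_force: 3.5
```

```bash
python3 st.py
```

```text
5.4 [486.8 198.7  35.1] box 44.3 -0.7 F [-2.2 -3.8  5.7] 0.3606967875568499 3.5360903647961095
[[-0.921, 0.389, 0.001], [0.389, 0.921, -0.001], [-0.001, -0.001, -1.0]]
```

Request:
{"name": "arm_command", "arguments": {
  "series": [0,0,0,0,0.06,0.01,1,0,0,0,0,0.06,0,1,0,0,0,0,0,0,1]
}}

```text
clock: 5.7
tool_pos: [488.2, 202.0, 34.9]
eef_rot: [[-0.921, 0.389, 0.001], [0.389, 0.921, -0.001], [-0.001, -0.001, -1.0]]
force: [-1.9, -3.3, 6.9]
gripper_width: 0.8
gripper_force: 3.7
```

```bash
python3 st.py
```

```text
5.7 [488.2 202.   34.9] box 47.8 -0.8 F [-1.9 -3.3  6.9] 0.7722546136820613 3.7105801407597028
[[-0.921, 0.389, 0.001], [0.389, 0.921, -0.001], [-0.001, -0.001, -1.0]]
```

Request:
{"name": "arm_command", "arguments": {
  "series": [0,0,0,0,0.05,0,1,0,0,0,0,0.05,0,1,0,0,0,0,0,0,1]
}}

```text
clock: 6.0
tool_pos: [489.3, 204.6, 34.9]
eef_rot: [[-0.921, 0.389, 0.001], [0.389, 0.921, -0.001], [-0.001, -0.001, -1.0]]
force: [-3.3, -5.2, 7.9]
gripper_width: 0.6
gripper_force: 4.2
```

```bash
python3 st.py; python3 - <<'E'
import cv2
from station import optics
b=cv2.cvtColor(optics.capture("side"),cv2.COLOR_RGB2BGR)[215:305,265:375]
cv2.imwrite("pics/c3.png",cv2.resize(b,(770,600),interpolation=cv2.INTER_CUBIC))
E
```

```text
6.0 [489.3 204.6  34.9] box 50.7 -0.8 F [-3.3 -5.2  7.9] 0.5816909552806969 4.158714758232236
[[-0.921, 0.389, 0.001], [0.389, 0.921, -0.001], [-0.001, -0.001, -1.0]]
```

View pics/c3.png

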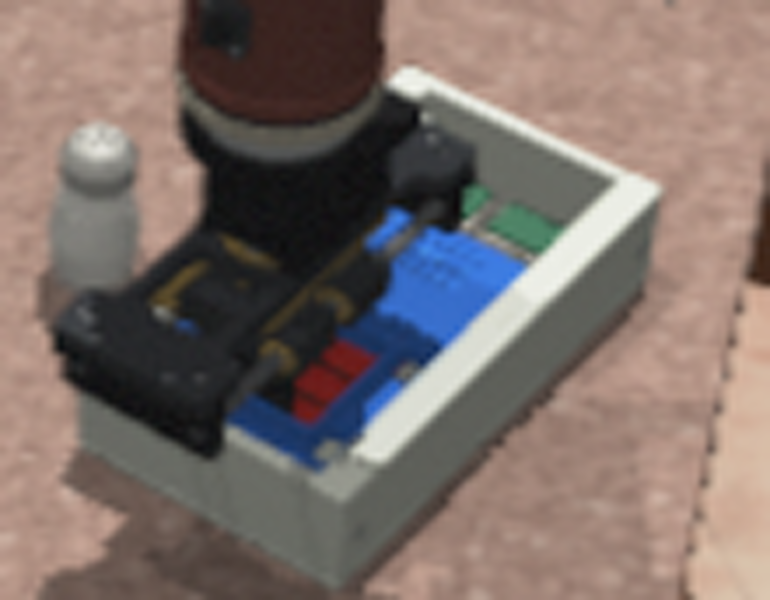

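The lid is well open: tablets are uncovered at (520,225) and its front edge is close to the front wall. I keep pushing until it meets the stop.

Request:
{"name": "arm_command", "arguments": {
  "series": [0,0,0,0,0.05,0,1,0,0,0,0,0.05,0,1,0,0,0,0,0,0,1]
}}

```text
clock: 6.35
tool_pos: [489.4, 204.9, 34.8]
eef_rot: [[-0.922, 0.388, -0.002], [0.388, 0.922, -0.006], [-0.0, -0.006, -1.0]]
force: [-7.4, -15.9, 13.4]
gripper_width: 0.3
gripper_force: 11.1
```

```bash
python3 st.py
```

```text
6.35 [489.4 204.9  34.8] box 50.9 -0.7 F [ -7.4 -15.9  13.4] 0.2748420876650861 11.125133463146994
[[-0.922, 0.388, -0.002], [0.388, 0.922, -0.006], [-0.0, -0.006, -1.0]]
```

The force jumped to 17 N along the push, so the lid is at the stop. I back off the rim a little, then lift.

Request:
{"name": "arm_command", "arguments": {
  "series": [0,0,0,0,-0.1,0,1,0,0,0,0,-0.1,0,1,0,0,0,0,-0.1,0,1,0,0,0,0,0,0,1,0,0,0,0,0,-0.15,1,0,0,0,0,0,-0.2,1,0,0,0,0,0,-0.4,1,0,0,0,0,0,-0.8,1,0,0,0,0,0,-0.9,1,0,0,0,0,0,-0.9,1]
}}

```text
clock: 7.35
tool_pos: [485.3, 199.5, 135.3]
eef_rot: [[-0.921, 0.389, -0.002], [0.389, 0.921, -0.001], [0.002, -0.001, -1.0]]
force: [0.4, 0.2, 0.2]
gripper_width: 0.3
gripper_force: 0.0
```

Request:
{"name": "arm_command", "arguments": {
  "series": [0,0,0,0,0,-0.9,1,0,0,0,0,0,-0.9,1,0,0,0,0,0,-0.9,1,0,0,0,0,0.9,0,1,0,0,0,0.5,0.9,0,1,0,0,0,0.9,0.9,0,1,0,0,0,0.9,0.9,0,1,0,0,0,0.9,0.9,0,1,0,0,0,0.9,0.9,0,1,0,0,0,0.9,0.9,0,1]
}}

```text
clock: 8.35
tool_pos: [420.3, 433.1, 215.6]
eef_rot: [[-0.921, 0.389, -0.001], [0.389, 0.921, -0.001], [0.0, -0.001, -1.0]]
force: [0.2, 0.5, -0.0]
gripper_width: 0.4
gripper_force: 0.0
```

Request:
{"name": "arm_command", "arguments": {
  "series": [0,0,0,0.9,0.5,0,1,0,0,0,0.9,0.5,0,1,0,0,0,0.9,0.5,0,1,0,0,0,0.5,0.2,0,1,0,0,0,0,0,0,1,0,0,0,0,0,0,1]
}}

```text
clock: 8.95
tool_pos: [353.2, 515.9, 215.5]
eef_rot: [[-0.921, 0.388, 0.0], [0.388, 0.921, -0.001], [-0.001, -0.001, -1.0]]
force: [-0.3, 0.3, 0.3]
gripper_width: 0.8
gripper_force: 0.0
```

```bash
python3 st.py; python3 - <<'E'
import cv2
from station import optics
a=cv2.cvtColor(optics.capture("top"),cv2.COLOR_RGB2BGR)[210:300,190:300]
b=cv2.cvtColor(optics.capture("side"),cv2.COLOR_RGB2BGR)[215:305,265:375]
cv2.imwrite("pics/c4.png",cv2.hconcat([cv2.resize(i,(400,330),interpolation=cv2.INTER_CUBIC) for i in (a,b)]))
E
```

```text
8.95 [353.2 515.9 215.5] box 284.5 245.8 F [-0.3  0.3  0.3] 0.7885905062098124 0.0
[[-0.921, 0.388, 0.0], [0.388, 0.921, -0.001], [-0.001, -0.001, -1.0]]
```

View pics/c4.png

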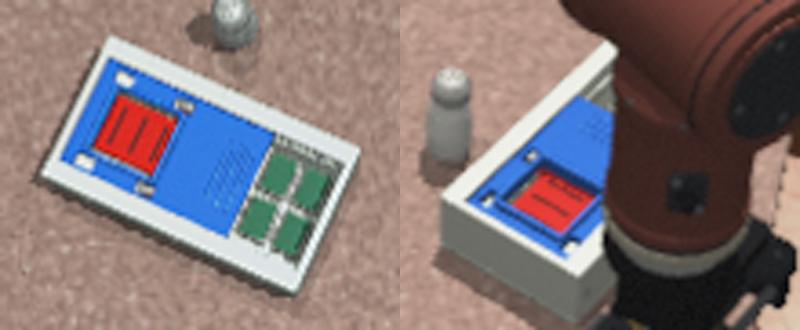

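The lid is against the stop, with its front edge at the left wall near (85,110). Grey pin tops show in the rear slots at (184,106) and (147,188), where they showed in the front slots before. The tablets are uncovered, the salt hasn't moved and the hand is clear.

```bash
python3 -c "
from station import sign_off
print(sign_off())"
```

```text
the job is handed in; nothing more can be done
None
```

The lid is fully open against the white stop, the bar has sprung back up with its pins in the lid's rear slots, and the job is handed in at about 9 s of the 35 s allowed; the sign-off gave no verdict. The final close-up covered only the box and the salt; the arm never came near the other bystanders.

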